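Square up a tile and index it a quarter turn

ROBOT

A 7-joint arm with a two-finger parallel gripper is mounted at the origin on the work surface. World frame = base frame: x ahead of the robot, y to its left, z up, the work surface at z = 0. Lengths are in m, angles in rad, forces in N, time in s.
With the tool pointing down it reaches from about 0.425 to 0.925 m from the base axis. Payload 6.8 kg.
Tool frame: the origin (TCP) lies at the centre of the arm's flange, where the gripper is bolted on; the fingertips stand 173 mm ahead of it and the grasp point (between the pads) lies 155 mm ahead of it (finger_overhang is the distance from the TCP to the fingertips, in m); y points along the fingers, z is the direction in which the jaws open and shut, and the axes are right-handed (so a half turn about y gives the same grasp; the last joint's range is limited). The gripper opens to 85 mm and grips with 20 to 120 N. Pads are 22 mm wide; open, the fingers measure 114 mm over their backs; the gripper's body (76 mm by 85 mm) begins 54 mm behind the grasp point. The pads swing forward as they close: fully open they stand 13 mm farther back than shut.
Start: joints at [-1.411, 0.477, 0.022, 1.555, -0.011, 1.109, -0.083], TCP at [0.179, 0.651, 0.405] pointing down, gripper open.
Joint ranges: [-2.96, 2.96], [-0.34, 2.1], [-1.41, 1.46], [0.24, 2.44], [-1.37, 4.51], [0.17, 1.92], [-2.96, 2.96]. Speed limits (rad/s): [2.39, 2.39, 3.14, 3.14, 3.14, 3.14, 3.14].

INTERFACE

Orientations are given as a rotation vector (axis times angle).
In Python, from bench import get_obs, grab_frame, hand_in, finger_overhang gives the robot as it stands. The module is installed in compiled form; this text tells all that it offers.
- The arm moves only by the shell command python3 -m jog 'ROWS' [FORCE]. ROWS is JSON, a list of rows, each a list of 3 entries, a list of its own where there are three numbers: the shift along the tool's x, y, z in cm, then the turn about the tool's y in rad, then the gripper command: -1 is fully open, 1 is shut, values between are in proportion. In form: [[[x, y, z], twist, gripper], ...]. A call has 1 to 10 rows; each row is the pose to reach, as a shift and turn from the pose commanded when the call began, along the tool's axes at that moment; what a row does not reach only later rows make up. A row lasts 1/8 s, in which the tool goes at most 62.5 mm and 10.7 degrees, less where a joint would pass 70% of its speed; a pose out of reach is approached as far as the arm can. A call with a gripper value outside its range is refused whole. The fingers move at their own pace and stop on an object; FORCE is the grip in N (left out, the last holds). Time passes only in rows, so rows that repeat a pose let the fingers close. It gives the time, the measured TCP pose, the force and the opening at its end, in the units of the state.
- get_obs(): the state, without advancing time (a new reading comes with each control period).
- grab_frame(name): name is "scene" or "top" or "wrist"; returns a dict with "image" (400x640x3 uint8, blue, green, red), "fx", "fy", "cx", "cy" (pixels), "origin" and "rotation" of the camera in the world. Camera axes: x right, y up, looking along -z (the intrinsics and any distortion apply to the point x, -y, -z); pixel columns grow to the right and rows downward; lengths in m; the calibration is good to about 2 mm. A picture is of the moment at which its call begins. There is no depth.
- hand_in(): hands the job in, once; it reports no verdict.
The state is a dict: "clock": time; "joints": joint angles; "qvel": joint speeds; "tau": joint torques, N m; "tcp_pos": TCP position; "orientation": TCP orientation; "contact_force": force on the tool from outside, world axes, zero at the start; "moment": the same for the moment, N m; "grip_width": finger opening in m.
Only numpy, scipy, OpenCV 4.12 (cv2) and the standard library are available. Lean on these libraries where they do the work, as an engineer would, in place of code of your own. Each camera call takes 0.05 s, during which the arm holds its last target.

TASK

The tile's next edge is to be painted. Push the tile flat across the platter until it lies square against both brass fences, then use the turntable's lever to index it a quarter turn: exactly three full strokes, letting the lever come back to its rest after each. Finish with the tile still against both fences, the lever at rest and let go, and the bottle, cup, vase and brush left where they are.

Things in the scene. Friction and masses are not known exactly. Their poses are not given: they have to be found in the camera images.
- turntable: Lever-operated indexing turntable, fixed to the bench: low green round base 224 mm across under an aluminium platter 240 mm across, top 74 mm above the bench. Origin on the platter's axis at bench height, z up; -x points to the robot within 15 degrees, where a fixed red pointer stands 127 mm from the axis, 60 mm high. The lever sticks out on the +y side.
- platter (a joint): Platter angle about its upright axis, rad; 0 at the start, growing counter-clockwise from above. A full lever stroke ratchets it on 30 degrees (0.524). It cannot turn back more than 3.5 degrees (holding pawl); friction, 0.8 N m, stops it coasting. Twelve rim marks, 30 degrees apart, every third longer; the red one is at the pointer at the start.
- platter_centre (a point): Middle of the platter's top, turning with it; axes at the start as the turntable's. Two brass fences 8 wide, 9 high, 90 mm long on it: one on the +x side, inner face at x = 60 mm, from y = -45 to 45; one on the -y side, inner face at y = -60 mm, from x = -45 to 45. A tile against both is centred on the axis. The -x and +y sides are open.
- lever (a joint): Lever swing about the platter's axis, rad: 0 at rest, 0.611 (35 degrees) at its far stop, growing counter-clockwise from above. At rest it points 72.5 degrees counter-clockwise from the turntable's +x, so a stroke pulls the grip towards the robot. First 5 degrees free play, then it drives the platter. A spring (2 to 3 N at the grip) returns it; a stroke takes 6 to 8 N.
- lever_grip (a point): Middle of the lever's upright round black grip, 85 mm above the bench, 190 mm from the platter's axis; 22 mm thick, from 45 to 115 mm above the bench. The lever's flat steel bar, 24 mm wide, runs below it, 27 to 37 mm above the bench.
- tile_centre (a point): Centre (half-way up) of the loose white tile, 120 x 120 x 14 mm, about 0.5 kg, flat on the platter, top 88 mm above the bench; x, y along its edges. Blue painted border along its -x edge. At the start 10 to 22 mm off each fence, up to 5 degrees askew, blue edge to the robot. If it stops askew with one corner on a fence, pushing nearer the lagging end of the edge squares it.
- glaze_bottle: Black bottle with red cap, 48 mm across, 105 mm tall, standing on the bench to the right of the turntable; origin under its foot. To be left alone.
- water_cup: Blue ceramic cup, 72 mm across, 85 mm tall, standing on the bench to the right of the turntable; origin under its foot. To be left alone.
- bud_vase: Small amber glass vase, 72 mm across, 150 mm tall, standing on the bench to the left of the lever; origin under its foot. To be left alone.
- brush: Flat paint brush about 200 mm long, lying on the bench to the left of the lever; origin under it. To be left alone.
Mind the look-alikes: they are no part of the job. What is meant by the part that bears tile_centre is not brown or green, and is the smaller of those in its own colour.

How it is judged:
On the way, in this order (a step that is already met when the one before it is completed fails the run):
1. The tile lies square against both fences, before the platter has been turned (horizontal distance between tile_centre and platter_centre below 0.004 m and angle between the x axis of tile_centre and the x axis of platter_centre, either way round below 0.045 rad and value of joint platter below 0.1 rad), for 0.2 s.
2. First stroke: the lever is at its far stop with the platter one division (30 degrees) on (value of joint lever above 0.55 rad and value of joint platter between 0.454 and 0.611 rad).
3. The lever is back at rest after the first stroke (value of joint lever below 0.08 rad).
4. Second stroke: the lever is at its far stop with the platter two divisions on (value of joint lever above 0.55 rad and value of joint platter between 0.977 and 1.134 rad).
5. The lever is back at rest after the second stroke (value of joint lever below 0.08 rad).
6. Third stroke: the lever is at its far stop with the platter three divisions on (value of joint lever above 0.55 rad and value of joint platter between 1.501 and 1.658 rad).
At the end, for the whole second after the job is handed in: Platter a quarter turn on (90 degrees, -4/+5), lever back at rest (within 3.5 degrees) and still, tile flat and still on the platter against both fences: its middle within 4 mm of the platter's axis, square within 2.5 degrees (value of joint platter between 1.501 and 1.658 rad and value of joint lever below 0.06 rad and velocity of joint lever between -0.05 and 0.05 rad/s and velocity of joint platter between -0.05 and 0.05 rad/s and horizontal distance between tile_centre and platter_centre below 0.004 m and angle between the x axis of tile_centre and the x axis of platter_centre, either way round below 0.045 rad and z of tile_centre in the frame of platter_centre below 0.01 m and angle between tile_centre's own z axis and vertical below 0.05 rad and linear speed of tile below 0.01 m/s); the robot touches nothing.
It fails at once if A bystander (bottle, cup, vase or brush) is moved by more than 25 mm (distance of any of glaze_bottle, water_cup, bud_vase, brush from where it was at the start of the episode above 0.025 m).
It fails at once if A standing bystander is tipped over (angle between any of glaze_bottle, water_cup, bud_vase's own z axis and vertical above 0.4 rad).
It also fails if it takes over 72 s, if anything falls off the work surface, if the arm or the gripper's body presses on something with over 40 N, if the wrist force passes 120 N, or if a joint passes its speed limit or range.

## Working session

There is one attempt and no reset: what is moved stays moved. The work goes in short steps, Python scripts to look and compute and a shell command to move; the robot and the scene stay as the last step left them, time stands still between calls to the robot, and variables do not carry over. Pictures are saved under pics/ and viewed, and the job is handed in when it is done.

```bash
mkdir -p pics
cat > h.py <<'E'
import numpy as np,cv2
from bench import get_obs,grab_frame,hand_in,finger_overhang
from scipy.spatial.transform import Rotation as R
def ray(f,u,v):
    d=np.array([(u-f["cx"])/f["fx"],-(v-f["cy"])/f["fy"],-1.0]); return np.array(f["origin"]),np.array(f["rotation"]).reshape(3,3)@d
def onz(f,u,v,z):
    o,d=ray(f,u,v); return o+d*(z-o[2])/d[2]
def proj(f,p):
    c=np.array(f["rotation"]).reshape(3,3).T@(np.array(p)-f["origin"]); return f["cx"]+f["fx"]*c[0]/-c[2], f["cy"]-f["fy"]*c[1]/-c[2]
E
python3 - <<'E'
from h import *
for n in ("scene","top","wrist"):
    f=grab_frame(n); cv2.imwrite(f"pics/{n}0.png",f["image"]); print(n,{k:np.round(v,3).tolist() for k,v in f.items() if k!="image"})
o=get_obs(); print({k:np.round(v,3).tolist() for k,v in o.items()}, finger_overhang if not callable(finger_overhang) else finger_overhang()); print(R.from_rotvec(o["orientation"]).as_matrix().round(3))
E
```

```text
scene {'fx': 439.771, 'fy': 439.771, 'cx': 325.736, 'cy': 198.366, 'origin': [1.455, 0.534, 0.714], 'rotation': [0.636, 1.046, 1.872]}
top {'fx': 495.376, 'fy': 495.376, 'cx': 315.38, 'cy': 201.171, 'origin': [0.278, 0.033, 1.657], 'rotation': [0.12, -0.132, -1.546]}
wrist {'fx': 340.703, 'fy': 340.703, 'cx': 317.326, 'cy': 196.726, 'origin': [0.107, 0.67, 0.373], 'rotation': [-0.25, -0.188, 1.293]}
{'clock': 0.15, 'joints': [-1.411, 0.478, 0.022, 1.556, -0.012, 1.109, -0.083], 'qvel': [-0.0, -0.003, 0.0, -0.002, 0.002, 0.001, -0.001], 'tau': [0.002, -59.692, 1.61, -28.149, 0.013, 0.007, 0.0], 'tcp_pos': [0.179, 0.651, 0.404], 'orientation': [-1.562, 0.21, -0.21], 'contact_force': [-0.681, 0.109, 0.919], 'moment': [-0.024, -0.005, -0.052], 'grip_width': 0.085} 0.1734
[[ 0.964 -0.     0.265]
 [-0.265 -0.001  0.964]
 [ 0.    -1.    -0.001]]
```

```bash
sed -i 's/np.array(f\["rotation"\]).reshape(3,3)/R.from_rotvec(f["rotation"]).as_matrix()/' h.py; cat h.py|tail -8
```

```text
from bench import get_obs,grab_frame,hand_in,finger_overhang
from scipy.spatial.transform import Rotation as R
def ray(f,u,v):
    d=np.array([(u-f["cx"])/f["fx"],-(v-f["cy"])/f["fy"],-1.0]); return np.array(f["origin"]),R.from_rotvec(f["rotation"]).as_matrix()@d
def onz(f,u,v,z):
    o,d=ray(f,u,v); return o+d*(z-o[2])/d[2]
def proj(f,p):
    c=R.from_rotvec(f["rotation"]).as_matrix().T@(np.array(p)-f["origin"]); return f["cx"]+f["fx"]*c[0]/-c[2], f["cy"]-f["fy"]*c[1]/-c[2]
```

View pics/top0.png

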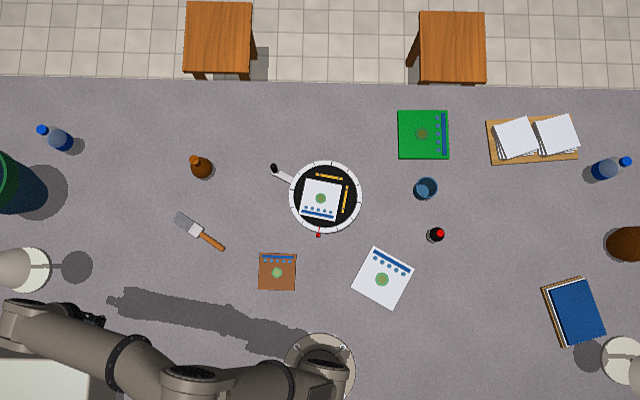

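View pics/scene0.png

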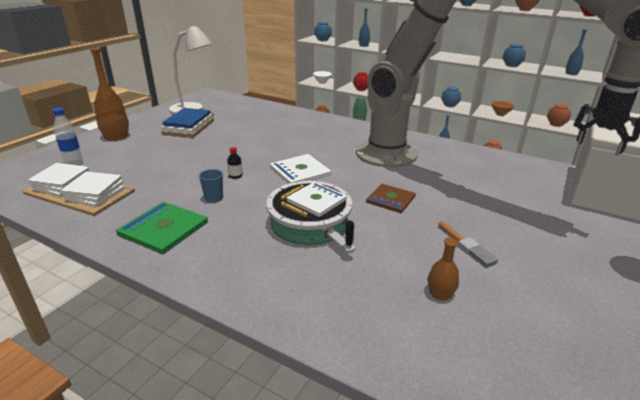

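View pics/wrist0.png

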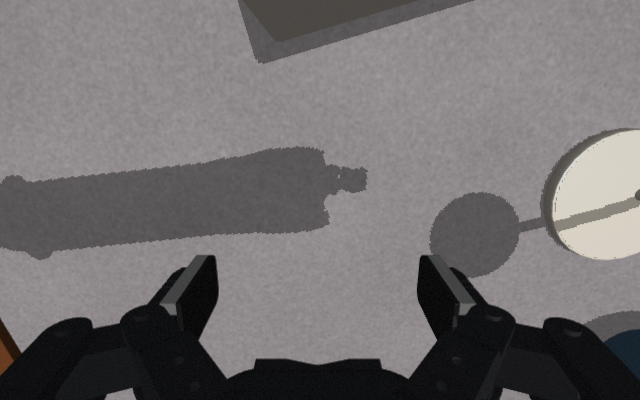

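Tile candidates in the top view are: small white on the platter (321,199), larger white on the bench (383,278), green (423,135) and brown (277,272). The description fits the small white one on the platter. I'll check it in a close crop.

Run:
```python
from h import *
im=cv2.imread("pics/top0.png")
c=cv2.resize(im[140:250,250:380],None,fx=6,fy=5.4,interpolation=cv2.INTER_CUBIC)
c=cv2.resize(im[145:245,255:375],None,fx=6,fy=6,interpolation=cv2.INTER_CUBIC)
cv2.imwrite("pics/crop0.png",c)
f=grab_frame("top")
for n,p,z in [("tile",(321,199),.088),("grip",(274,168),.115),("pointer",(319,235),.06),("bigwhite",(383,278),.01),("bottle",(438,235),.1),("cup",(425,188),.08),("vase",(199,165),.08),("vasefoot",(203,170),.0),("brush1",(177,213),0.01),("brush2",(224,248),.01),("platter",(325,197),.074)]: print(n,onz(f,*p,z).round(3))
```

```text
tile [0.541 0.005 0.088]
grip [0.633 0.157 0.115]
pointer [0.428 0.009 0.06 ]
bigwhite [ 0.295 -0.205  0.01 ]
bottle [ 0.432 -0.366  0.1  ]
cup [ 0.586 -0.332  0.08 ]
vase [0.646 0.405 0.08 ]
vasefoot [0.647 0.409 0.   ]
brush1 [0.496 0.485 0.01 ]
brush2 [0.382 0.322 0.01 ]
platter [ 0.55  -0.008  0.074]
```

View pics/crop0.png

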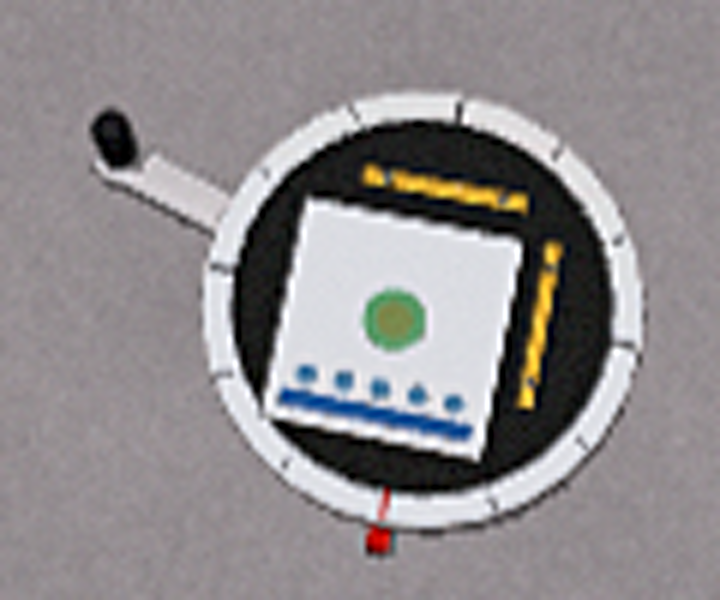

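The crop shows the small white tile, blue edge down (towards the robot), at about crop (395,325). Fences are at the top (445,190) and right (540,325), the lever grip is at (113,138), and the red pointer at (380,540). The choice is confirmed, so I'll measure it precisely.

```bash
cat > meas.py <<'E'
from h import *
def measure(f,mask_low=None,verbose=True):
    im=f["image"]; hsv=cv2.cvtColor(im,cv2.COLOR_BGR2HSV)
    out={}
    # brass
    br=cv2.inRange(hsv,(15,120,110),(35,255,255)); br[:,:260]=0;br[:,370:]=0;br[:150]=0;br[245:]=0
    n,l,s,c=cv2.connectedComponentsWithStats(br)
    fs=[]
    for i in range(1,n):
        if s[i,4]>25:
            ys,xs=np.where(l==i); P=np.array([onz(f,x,y,.083)[:2] for x,y in zip(xs,ys)])
            r=cv2.minAreaRect((P*1000).astype(np.float32)); m=P.mean(0)
            d=np.linalg.svd(P-m)[2][0]; fs.append((s[i,4],m.round(4),np.degrees(np.arctan2(d[1],d[0])).round(2),np.round(r[1],1)))
    out["fences"]=fs
    # white tile
    w=cv2.inRange(hsv,(0,0,150),(180,70,255)); 
    bl=cv2.inRange(hsv,(90,80,50),(130,255,255)); gr=cv2.inRange(hsv,(35,50,50),(90,255,255))
    w=w|bl|gr; w[:,:260]=0;w[:,370:]=0;w[:150]=0;w[245:]=0
    n,l,s,c=cv2.connectedComponentsWithStats(w)
    for i in range(1,n):
        if 900<s[i,4]<3000 and s[i,2]<60:
            cs,_=cv2.findContours((l==i).astype(np.uint8),0,1); k=max(cs,key=cv2.contourArea)[:,0]
            h=cv2.convexHull(k)[:,0]
            P=np.array([onz(f,x,y,.088)[:2] for x,y in h])
            r=cv2.minAreaRect((P*1000).astype(np.float32)); out["tile"]=(s[i,4],r)
    if verbose:
        for k,v in out.items(): print(k,v)
    return out
if __name__=="__main__":
    f=grab_frame("top"); measure(f)
    im=f["image"]; hsv=cv2.cvtColor(im,cv2.COLOR_BGR2HSV)
    # platter rim
    w=cv2.inRange(hsv,(0,0,190),(180,40,255)); w[:,:285]=0;w[:,370:]=0;w[:150]=0;w[245:]=0
    cs,_=cv2.findContours(w,0,1); k=max(cs,key=cv2.contourArea)
    P=np.array([onz(f,x,y,.074)[:2] for x,y in cv2.convexHull(k)[:,0]])
    print("platter",cv2.minEnclosingCircle((P*1000).astype(np.float32)), cv2.fitEllipse((P*1000).astype(np.float32)))
E
python3 meas.py
```

```text
fences [(np.int32(63), array([ 0.6167, -0.0243]), np.float64(-99.35), array([73.2,  9.5])), (np.int32(58), array([ 0.5379, -0.0694]), np.float64(169.92), array([ 7.9, 74.3]))]
platter ((543.595947265625, 8.659984588623047), 82.46406555175781) ((543.4627075195312, 5.861434459686279), (149.94363403320312, 159.32278442382812), 178.4054718017578)
```

Run:
```python
from h import *
im=cv2.imread("pics/top0.png"); hsv=cv2.cvtColor(im,cv2.COLOR_BGR2HSV)
for y in (190,205): print([tuple(int(a) for a in hsv[y,x]) for x in range(284,366,2)])
```

```text
[(161, 19, 145), (166, 20, 142), (170, 10, 152), (109, 17, 206), (131, 14, 145), (150, 85, 3), (165, 18, 29), (116, 58, 31), (70, 55, 28), (10, 44, 35), (116, 8, 245), (115, 7, 224), (113, 9, 226), (120, 7, 225), (113, 9, 227), (116, 8, 225), (116, 8, 226), (107, 8, 224), (115, 7, 226), (115, 7, 226), (115, 7, 226), (105, 9, 225), (116, 8, 227), (120, 7, 226), (111, 8, 225), (116, 8, 225), (120, 7, 226), (111, 8, 227), (114, 16, 240), (38, 57, 18), (13, 81, 38), (20, 161, 149), (108, 188, 23), (98, 39, 26), (0, 18, 29), (143, 41, 25), (0, 3, 97), (108, 6, 227), (114, 6, 228), (163, 12, 147), (158, 14, 146)]
[(168, 9, 143), (161, 14, 148), (173, 14, 145), (105, 8, 241), (116, 8, 233), (118, 12, 254), (105, 26, 20), (30, 27, 19), (130, 4, 193), (107, 8, 230), (115, 14, 226), (110, 25, 218), (126, 6, 228), (114, 6, 226), (110, 7, 229), (116, 8, 227), (115, 7, 226), (114, 6, 227), (110, 10, 226), (113, 9, 228), (116, 8, 226), (116, 8, 225), (116, 8, 225), (115, 7, 224), (111, 8, 226), (116, 9, 226), (113, 10, 232), (9, 27, 65), (60, 21, 24), (21, 155, 89), (21, 201, 245), (108, 49, 26), (165, 19, 27), (11, 64, 32), (125, 51, 30), (80, 31, 25), (109, 13, 220), (117, 10, 230), (113, 9, 235), (176, 12, 153), (171, 12, 153)]
```

```bash
cat > meas.py <<'E'
from h import *
S=6; X0,Y0=250,145
def up(f):
    c=f["image"][Y0:250,X0:380]; return cv2.resize(c,None,fx=S,fy=S,interpolation=cv2.INTER_CUBIC)
def wz(f,pts,z): return np.array([onz(f,X0+(x+.5)/S-.5,Y0+(y+.5)/S-.5,z)[:2] for x,y in pts])*1000
def rect(f,m,z,lo,hi):
    res=[]
    for k in cv2.findContours(m,0,1)[0]:
        a=cv2.contourArea(k)/S/S
        if lo<a<hi: res.append((round(a),cv2.minAreaRect(wz(f,cv2.convexHull(k)[:,0],z).astype(np.float32))))
    return res
def run(tag=None):
    f=grab_frame("top"); c=up(f); hsv=cv2.cvtColor(c,cv2.COLOR_BGR2HSV); h,s,v=cv2.split(hsv)
    brass=cv2.inRange(hsv,(14,110,85),(35,255,255)); brass=cv2.morphologyEx(brass,cv2.MORPH_CLOSE,np.ones((13,13)))
    F=rect(f,brass,.083,30,300)
    w=((v>125)&((s<60)|((h>80)&(h<130)))|((h>35)&(h<95)&(s>60)&(v>80))).astype(np.uint8)*255
    w=cv2.morphologyEx(w,cv2.MORPH_CLOSE,np.ones((9,9)))
    n,l,st,_=cv2.connectedComponentsWithStats(w); 
    T=[]
    for i in range(1,n):
        if 1000<st[i,4]/S/S<2600: T+=rect(f,(l==i).astype(np.uint8)*255,.088,1000,2600)
    for r in F: print("fence",r)
    for r in T:
        print("tile",r); print(cv2.boxPoints(r[1]).round(1).tolist())
    w=((v>185)&(s<40)).astype(np.uint8)*255
    P=[]
    for k in cv2.findContours(w,0,1)[0]:
        if cv2.contourArea(k)/S/S>2500: P=wz(f,cv2.convexHull(k)[:,0],.074); print("platter",np.round(cv2.fitEllipse(P.astype(np.float32))[0],1),np.round(cv2.fitEllipse(P.astype(np.float32))[1],1))
    red=cv2.inRange(hsv,(0,150,100),(6,255,255))|cv2.inRange(hsv,(174,150,100),(180,255,255))
    ys,xs=np.where(red); 
    if len(xs): k=max(cv2.findContours(red,0,1)[0],key=cv2.contourArea); print("red z60", wz(f,[k[:,0].mean(0)],.06).round(1))
    blk=((v<60)).astype(np.uint8)*255
    for k in cv2.findContours(blk,0,1)[0]:
        a=cv2.contourArea(k)/S/S
        if 15<a<120: print("black blob",round(a),k[:,0].min(0).tolist(),k[:,0].max(0).tolist(),wz(f,[k[:,0].mean(0)],.085).round(1))
    if tag: cv2.imwrite(f"pics/{tag}.png",c)
    return f
if __name__=="__main__":
    import sys; run(sys.argv[1] if len(sys.argv)>1 else None)
E
python3 meas.py m1
```

```text
fence (77, ((544.39892578125, -70.23213958740234), (10.77352523803711, 92.68579864501953), 80.43563842773438))
fence (84, ((617.85986328125, -18.542537689208984), (91.54523468017578, 11.933929443359375), 80.25746154785156))
red z60 [[429.7  13.5]]
black blob 47 [122, 111] [166, 167] [[640.8 160.9]]
```

```bash
sed -i 's/w=((v>125)&.*$/cm=np.zeros_like(v); cv2.fillPoly(cm,[np.array([[((u-X0+.5)*S,(q-Y0+.5)*S) for u,q in [proj(f,(.555+.098*np.cos(t),-.0075+.098*np.sin(t),.08)) for t in np.linspace(0,6.28,60)]]],np.int32)],255)\n    br2=cv2.inRange(hsv,(10,90,60),(35,255,255))\n    w=(((v>125)|((h>90)\&(h<130)\&(s>110)\&(v>60)))\&(cm>0)\&(br2==0)).astype(np.uint8)*255/' meas.py
sed -i 's/w=cv2.morphologyEx(w,cv2.MORPH_CLOSE,np.ones((9,9)))/w=cv2.morphologyEx(cv2.morphologyEx(w,cv2.MORPH_CLOSE,np.ones((9,9))),cv2.MORPH_OPEN,np.ones((25,25)))/' meas.py
python3 meas.py m2
```

```text
fence (77, ((544.4138793945312, -70.23194885253906), (10.67398452758789, 92.38204193115234), 80.53518676757812))
fence (84, ((617.91943359375, -18.502246856689453), (91.44566345214844, 12.037569999694824), 80.25746154785156))
tile (1368, ((540.4049682617188, 8.742179870605469), (121.33416748046875, 122.65911865234375), 79.64187622070312))
[[469.20001220703125, -39.900001525878906], [589.7999877929688, -62.0], [611.5999755859375, 57.400001525878906], [491.0, 79.4000015258789]]
red z60 [[429.6  13.5]]
black blob 47 [122, 111] [166, 166] [[640.7 160.9]]
```

Turntable from the two fences: axis ≈ (0.555, -0.0075), yaw ≈ -9.65°. The pointer agrees, predicted at (429.8, 13.8) and seen at (429.6, 13.5). The tile is about 17 mm short of the +x fence, 13.5 mm short of the -y fence, and 0.7° askew.

I'll push with both open fingertips along an edge, which squares the tile.

```bash
cat > goal.py <<'E'
from h import *
import sys
C=np.array([.555,-.0075]); Y=np.radians(-9.65); XH=np.array([np.cos(Y),np.sin(Y)]); YH=np.array([-np.sin(Y),np.cos(Y)])
def st():
    o=get_obs(); M=R.from_rotvec(o["orientation"]).as_matrix(); p=np.array(o["tcp_pos"]); d=p[:2]-C; F=np.array(o["contact_force"])
    print("t",round(o["clock"],2),"p",p.round(4),"turn-frame mm",(np.array([d@XH,d@YH])*1000).round(1),"yaw",np.degrees(np.arctan2(M[1,0],M[0,0])).round(2),"tilt",M[2].round(3),"F tt",(F[:2]@XH).round(1),(F[:2]@YH).round(1),F[2].round(1),"grip",round(o["grip_width"],4),"q",np.round(o["joints"],2))
    return p,M
def goal(tx,ty,z,yaw=-9.65):
    "turntable-frame mm, tip height z in mm -> TCP"
    p,M=st(); t=np.r_[C+(tx*XH+ty*YH)/1000,z/1000]
    s=M.T@(t-p)*100; y0=np.degrees(np.arctan2(M[1,0],M[0,0])); dy=(yaw-y0+180)%360-180
    print("goal",t.round(3),"shift cm",s.round(2),"twist",round(-np.radians(dy),3))
if __name__=="__main__":
    a=list(map(float,sys.argv[1:])); goal(*a) if a else st()
E
python3 - <<'E'
import bench; print(bench.finger_overhang)
E
python3 goal.py -105 13 400; python3 goal.py -200 350 400
```

```text
0.1734
t 0.35 p [0.1786 0.6509 0.4045] turn-frame mm [-481.5  586. ] yaw -15.34 tilt [-0. -1. -0.] F tt 0.2 -0.6 0.5 grip 0.0855 q [-1.41  0.48  0.02  1.56 -0.01  1.11 -0.08]
goal [0.454 0.023 0.4  ] shift cm [ 43.14   0.47 -53.28] twist -0.099
t 0.35 p [0.1786 0.6509 0.4045] turn-frame mm [-481.5  586. ] yaw -15.34 tilt [-0. -1. -0.] F tt 0.2 -0.6 0.5 grip 0.0855 q [-1.41  0.48  0.02  1.56 -0.01  1.11 -0.08]
goal [0.417 0.371 0.4  ] shift cm [ 30.35   0.46 -20.69] twist -0.099
```

```bash
python3 -m jog '[[[6,0,-4],-0.02,-1],[[12,0,-8],-0.05,-1],[[18,0,-12],-0.08,-1],[[24,0,-16],-0.1,-1],[[30,0,-21],-0.1,-1],[[33,0,-26],-0.1,-1],[[36,0,-31],-0.1,-1],[[36,0,-31],-0.1,-1]]' ; python3 goal.py -105 13 300
```

```text
clock: 1.35
tcp_pos: [0.4447, 0.2536, 0.405]
orientation: [-1.567, 0.134, -0.134]
contact_force: [0.9, 1.7, -0.2]
grip_width: 0.0856
t 1.35 p [0.4447 0.2536 0.405 ] turn-frame mm [-152.5  238.9] yaw -9.78 tilt [ 0.001 -1.    -0.   ] F tt 0.6 1.8 -0.2 grip 0.0856 q [-0.79  0.21  0.17  1.95 -0.04  0.99  0.8 ]
goal [0.454 0.023 0.3  ] shift cm [  4.8   10.5  -22.58] twist -0.002
```

```bash
python3 -m jog '[[[1,0,-5],0,-1],[[2,0,-10],0,-1],[[3,2,-15],0,-1],[[4.3,4,-20],0,-1],[[4.3,7,-22.6],0,-1],[[4.3,10.5,-22.6],0,-1],[[4.3,10.5,-22.6],0,-1],[[4.3,10.5,-22.6],0,-1]]' ; python3 goal.py -105 13 270
python3 - <<'E'
from h import *
f=grab_frame("wrist"); cv2.imwrite("pics/w1.png",f["image"]); f=grab_frame("scene"); cv2.imwrite("pics/s1.png",cv2.resize(f["image"][100:280,220:420],None,fx=3,fy=3))
E
```

```text
clock: 2.35
tcp_pos: [0.449, 0.0271, 0.3007]
orientation: [-1.566, 0.13, -0.132]
contact_force: [0.9, 0.2, 0.7]
grip_width: 0.0857
t 2.35 p [0.449  0.0271 0.3007] turn-frame mm [-110.4   16.4] yaw -9.58 tilt [ 0.001 -1.     0.001] F tt 0.9 0.3 0.7 grip 0.0857 q [-0.46  0.26  0.31  2.19 -0.12  0.71  1.33]
goal [0.454 0.023 0.27 ] shift cm [ 0.53  3.07 -0.34] twist 0.001
```

View pics/w1.png

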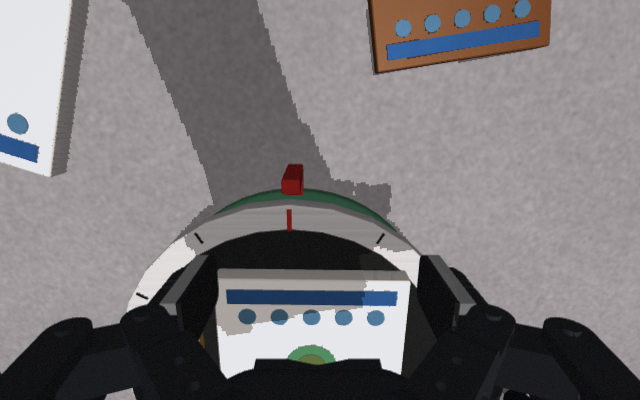

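View pics/s1.png

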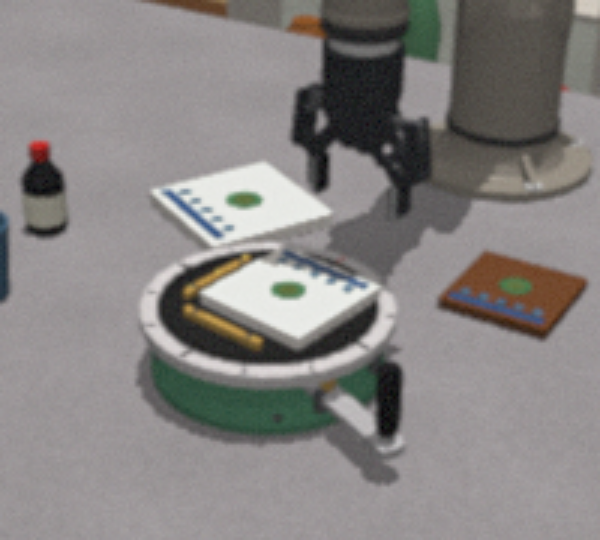

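The wrist view shows the white tile with its blue edge centred between the open fingers, and the red mark at the pointer (290,180). In the scene crop the fingertips are at (320,188) and (398,213). I'll work out the tip height from these.

Run:
```python
from goal import *
f=grab_frame("scene"); p,M=st()
for u,v,s in [(220+320/3,100+190/3,-1),(220+398/3,100+215/3,1)]:
    o,d=ray(f,u,v)
    n=np.r_[XH,0]
    for off in (-.0,.011):
        q=o+d*((np.r_[C,0]+n*0+0 - o)@n-.110+off)/(d@n); e=q[:2]-C; print((e@XH).round(4),(e@YH).round(4),"z",q[2].round(4),"overhang",(p[2]-q[2]).round(4))
```

```text
t 2.5 p [0.449  0.0272 0.3009] turn-frame mm [-110.3   16.4] yaw -9.57 tilt [ 0.002 -1.     0.001] F tt 0.2 -0.6 -0.2 grip 0.0854 q [-0.46  0.26  0.31  2.19 -0.12  0.71  1.33]
-0.11 -0.0269 z 0.1397 overhang 0.1612
-0.099 -0.0183 z 0.1467 overhang 0.1543
-0.11 0.0663 z 0.1441 overhang 0.1569
-0.099 0.0738 z 0.151 overhang 0.15
```

```bash
python3 goal.py -103 13 243; python3 -m jog '[[[0.3,2,-0.3],0,-1],[[0.7,4,-0.3],0,-1],[[0.7,5,-0.3],0,-1],[[0.7,5.7,-0.3],0,-1],[[0.7,5.7,-0.3],0,-1]]' ; python3 goal.py -60 13 240
python3 - <<'E'
from h import *
f=grab_frame("wrist"); cv2.imwrite("pics/w2.png",f["image"]); f=grab_frame("scene"); cv2.imwrite("pics/s2.png",cv2.resize(f["image"][120:260,250:390],None,fx=4,fy=4,interpolation=cv2.INTER_CUBIC))
E
```

```text
t 2.5 p [0.449  0.0272 0.3009] turn-frame mm [-110.3   16.4] yaw -9.57 tilt [ 0.002 -1.     0.001] F tt 0.2 -0.6 -0.2 grip 0.0854 q [-0.46  0.26  0.31  2.19 -0.12  0.71  1.33]
goal [0.456 0.023 0.243] shift cm [ 0.72  5.8  -0.35] twist 0.001
clock: 3.12
tcp_pos: [0.4547, 0.0227, 0.2427]
orientation: [-1.567, 0.132, -0.131]
contact_force: [-0.7, -0.6, 0.7]
grip_width: 0.0855
t 3.12 p [0.4547 0.0227 0.2427] turn-frame mm [-103.9   13. ] yaw -9.61 tilt [-0. -1. -0.] F tt -0.6 -0.7 0.7 grip 0.0855 q [-0.41  0.38  0.27  2.21 -0.18  0.57  1.4 ]
goal [0.498 0.015 0.24 ] shift cm [ 4.39  0.27 -0.  ] twist 0.001
```

View pics/w2.png

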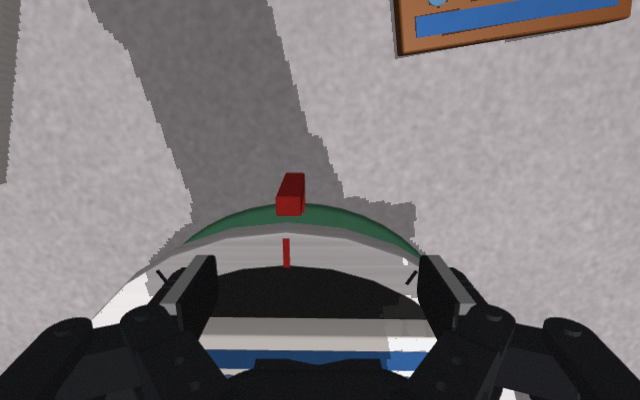

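View pics/s2.png

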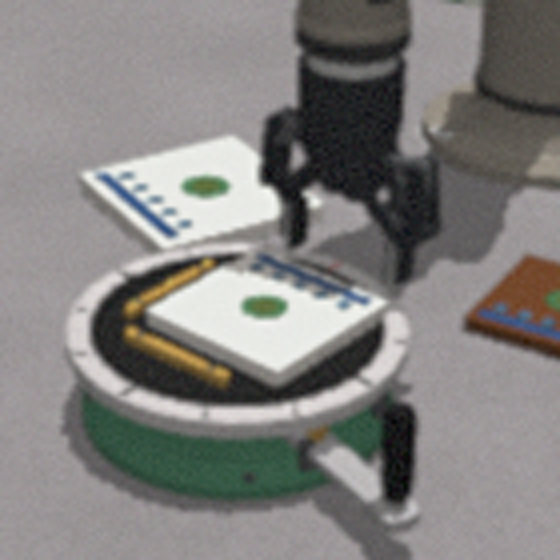

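```bash
python3 -m jog '[[[0.3,0.2,0],0,-1],[[0.6,0.4,0],0,-1],[[0.9,0.4,0],0,-1],[[1.2,0.4,0],0,-1],[[1.5,0.4,0],0,-1],[[1.5,0.4,0],0,-1]]' ; python3 goal.py -71 13 239;python3 meas.py
```

```text
clock: 3.98
tcp_pos: [0.4698, 0.02, 0.2387]
orientation: [-1.567, 0.132, -0.132]
contact_force: [-0.4, -0.2, 0.2]
grip_width: 0.0855
t 3.98 p [0.4698 0.02   0.2387] turn-frame mm [-88.6  12.9] yaw -9.63 tilt [ 0. -1.  0.] F tt -0.4 -0.3 0.2 grip 0.0855 q [-0.4   0.4   0.27  2.18 -0.19  0.58  1.41]
goal [0.487 0.017 0.239] shift cm [ 1.76 -0.03  0.01] twist 0.0
fence (77, ((544.438232421875, -70.3038558959961), (10.645163536071777, 92.78726959228516), 80.43563842773438))
fence (85, ((617.9374389648438, -18.45013427734375), (91.54505157470703, 12.138710021972656), 80.34221649169922))
black blob 47 [122, 111] [166, 166] [[640.8 160.8]]
```

Arm occludes the tile from the top. I'll push +x in small steps and watch the force.

```bash
python3 -m jog '[[[0.3,0,0],0,-1],[[0.6,0,0],0,-1],[[0.9,0,0],0,-1],[[1.2,0,0],0,-1],[[1.4,0,0],0,-1],[[1.4,0,0],0,-1]]' ; python3 goal.py -71 13 239
```

```text
clock: 4.78
tcp_pos: [0.4838, 0.0178, 0.2388]
orientation: [-1.567, 0.131, -0.132]
contact_force: [-1.8, 0.7, 0.0]
grip_width: 0.0857
t 4.78 p [0.4838 0.0178 0.2388] turn-frame mm [-74.4  13. ] yaw -9.61 tilt [ 0.001 -1.     0.   ] F tt -1.9 0.4 0.0 grip 0.0857 q [-0.39  0.42  0.27  2.15 -0.2   0.59  1.43]
goal [0.487 0.017 0.239] shift cm [ 0.34 -0.02  0.  ] twist 0.001
```

Run:
```python
from h import *
f=grab_frame("scene"); cv2.imwrite("pics/s3.png",cv2.resize(f["image"][150:260,250:370],None,fx=5,fy=5,interpolation=cv2.INTER_CUBIC))
```

```text
(no output)
```

View pics/s3.png

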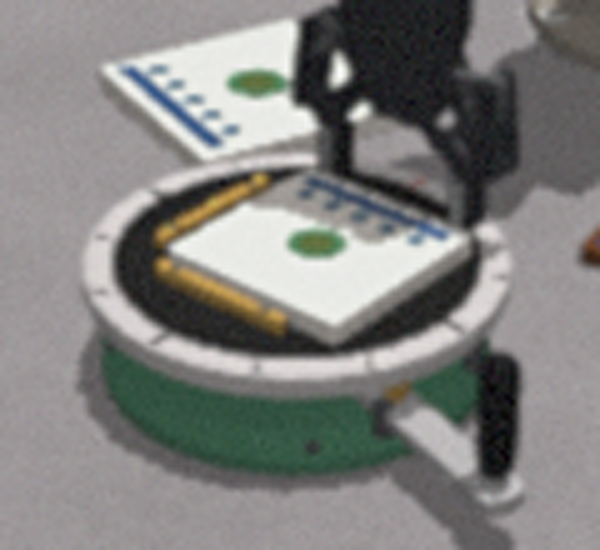

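The tile is moving with the fingers and is almost at the near (+x) fence (crop ~(225,290)). Continue.

```bash
python3 -m jog '[[[0.1,0,0],0,-1],[[0.2,0,0],0,-1],[[0.3,0,0],0,-1],[[0.3,0,0],0,-1]]' ; python3 goal.py -71 13 239
```

```text
clock: 5.32
tcp_pos: [0.486, 0.0173, 0.2387]
orientation: [-1.567, 0.132, -0.131]
contact_force: [-4.6, -0.3, 3.2]
grip_width: 0.0856
t 5.33 p [0.486  0.0173 0.2387] turn-frame mm [-72.2  12.9] yaw -9.61 tilt [-0.001 -1.     0.   ] F tt -4.5 -1.1 3.2 grip 0.0856 q [-0.38  0.42  0.27  2.15 -0.2   0.59  1.43]
goal [0.487 0.017 0.239] shift cm [ 0.12 -0.03  0.01] twist 0.001
```

```bash
python3 -m jog '[[[0.1,0,0],0,-1],[[0.15,0,0],0,-1],[[0.15,0,0],0,-1]]' ; python3 goal.py -71 13 239
```

```text
clock: 5.7
tcp_pos: [0.4875, 0.0171, 0.2386]
orientation: [-1.567, 0.133, -0.131]
contact_force: [-5.1, 1.9, 3.4]
grip_width: 0.0851
t 5.7 p [0.4875 0.0171 0.2386] turn-frame mm [-70.6  12.9] yaw -9.61 tilt [-0.001 -1.    -0.   ] F tt -5.4 1.0 3.4 grip 0.0851 q [-0.38  0.43  0.27  2.14 -0.2   0.59  1.43]
goal [0.487 0.017 0.239] shift cm [-0.04 -0.04  0.01] twist 0.001
```

```bash
python3 -m jog '[[[0.1,0,0],0,-1],[[0.2,0,0],0,-1],[[0.2,0,0],0,-1]]' ; python3 goal.py -71 13 239
python3 - <<'E'
from h import *
f=grab_frame("scene"); cv2.imwrite("pics/s4.png",cv2.resize(f["image"][150:260,250:370],None,fx=5,fy=5,interpolation=cv2.INTER_CUBIC))
E
```

```text
clock: 6.08
tcp_pos: [0.4882, 0.0169, 0.2383]
orientation: [-1.567, 0.135, -0.128]
contact_force: [-10.3, 1.8, 6.6]
grip_width: 0.0851
t 6.08 p [0.4882 0.0169 0.2383] turn-frame mm [-69.9  12.9] yaw -9.6 tilt [-0.005 -1.    -0.   ] F tt -10.4 0.0 6.6 grip 0.0851 q [-0.38  0.43  0.27  2.14 -0.2   0.6   1.43]
goal [0.487 0.017 0.239] shift cm [-0.11 -0.07  0.01] twist 0.001
```

View pics/s4.png

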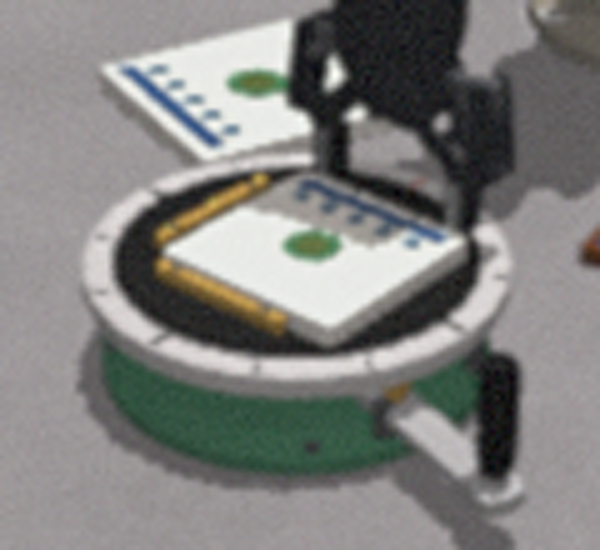

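The tile is flush on the +x fence and the force rose to 10 N. Next: back off, raise, turn 90° and move to the +y side.

```bash
python3 -m jog '[[[-1,0,0],0,-1],[[-2.5,0,0],0,-1],[[-2.5,-4,0],0,-1],[[-2.5,-6.5,0],0.18,-1],[[-2.5,-6.5,3],0.36,-1],[[-1,-6.5,6],0.54,-1],[[2,-6.5,9],0.72,-1],[[5,-6.5,9],0.9,-1],[[7,-6.5,9],1.08,-1],[[7,-6.5,9],1.26,-1]]' ; python3 goal.py 0 103 270 -99.65; python3 meas.py
```

```text
clock: 7.38
tcp_pos: [0.5748, 0.0934, 0.3038]
orientation: [-1.269, 1.106, -1.11]
contact_force: [-0.9, 0.7, -0.4]
grip_width: 0.0856
t 7.38 p [0.5748 0.0934 0.3038] turn-frame mm [  2.6 102.8] yaw -82.19 tilt [ 0.001 -1.     0.002] F tt -1.0 0.6 -0.4 grip 0.0856 q [-0.7   0.5   0.58  1.9  -0.35  0.84  0.19]
goal [0.572 0.094 0.27 ] shift cm [-0.1   3.38 -0.25] twist 0.305
fence (78, ((544.4417114257812, -70.27535247802734), (10.776397705078125, 92.78819274902344), 80.36559295654297))
fence (57, ((619.2642211914062, -19.106395721435547), (90.07097625732422, 8.987079620361328), 80.64008331298828))
tile (1337, ((556.8912353515625, 6.202522277832031), (120.0771255493164, 122.92398071289062), 80.56526184082031))
[[486.3999938964844, -42.900001525878906], [607.7000122070312, -63.099998474121094], [627.4000244140625, 55.400001525878906], [506.1000061035156, 75.5]]
red z60 [[429.7  13.3]]
```

```bash
python3 -m jog '[[[-0.1,1.5,-0.3],0.16,-1],[[-0.1,3,-0.3],0.305,-1],[[-0.1,5,-0.3],0.305,-1],[[-0.1,6.2,-0.3],0.305,-1],[[-0.1,6.5,-0.3],0.305,-1],[[-0.1,6.5,-0.3],0.305,-1]]' ; python3 goal.py 0 71 239 -99.65
```

```text
clock: 8.18
tcp_pos: [0.5709, 0.0941, 0.2388]
orientation: [-1.128, 1.327, -1.327]
contact_force: [-0.3, 1.0, -0.3]
grip_width: 0.0856
t 8.18 p [0.5709 0.0941 0.2388] turn-frame mm [ -1.4 102.8] yaw -99.24 tilt [-0. -1.  0.] F tt -0.4 0.9 -0.3 grip 0.0856 q [-0.71  0.6   0.58  1.95 -0.49  0.73  0.  ]
goal [0.567 0.062 0.239] shift cm [ 3.18 -0.02  0.12] twist 0.007
```

```bash
python3 -m jog '[[[0.6,0,0.1],0.007,-1],[[1.2,0,0.1],0.007,-1],[[1.6,0,0.1],0.007,-1],[[1.9,0,0.1],0.007,-1],[[2.2,0,0.1],0.007,-1],[[2.5,0,0.1],0.007,-1],[[2.8,0,0.1],0.007,-1],[[3.0,0,0.1],0.007,-1],[[3.0,0,0.1],0.007,-1]]' ; python3 goal.py 0 71 239 -99.65
```

```text
clock: 9.3
tcp_pos: [0.5669, 0.0643, 0.2388]
orientation: [-1.124, 1.333, -1.333]
contact_force: [-0.0, 3.9, 2.8]
grip_width: 0.0852
t 9.3 p [0.5669 0.0643 0.2388] turn-frame mm [-0.3 72.8] yaw -99.69 tilt [ 0. -1.  0.] F tt -0.7 3.8 2.8 grip 0.0852 q [-0.66  0.59  0.59  1.97 -0.48  0.72  0.05]
goal [0.567 0.062 0.239] shift cm [ 0.18 -0.02  0.03] twist -0.001
```

```bash
python3 -m jog '[[[0.1,0,0],0,-1],[[0.2,0,0],0,-1],[[0.25,0,0],0,-1],[[0.25,0,0],0,-1]]' ; python3 goal.py 0 71 239 -99.65
```

```text
clock: 9.8
tcp_pos: [0.5665, 0.0621, 0.2388]
orientation: [-1.124, 1.332, -1.333]
contact_force: [0.4, 5.8, 3.7]
grip_width: 0.0857
t 9.8 p [0.5665 0.0621 0.2388] turn-frame mm [-0.3 70.5] yaw -99.68 tilt [-0. -1.  0.] F tt -0.6 5.8 3.7 grip 0.0857 q [-0.66  0.59  0.59  1.97 -0.48  0.72  0.05]
goal [0.567 0.062 0.239] shift cm [-0.05 -0.02  0.03] twist -0.001
```

```bash
python3 -m jog '[[[0.1,0,0],0,-1],[[0.15,0,0],0,-1],[[0.15,0,0],0,-1]]' ; python3 goal.py 0 71 239 -99.65
python3 - <<'E'
from h import *
f=grab_frame("scene"); cv2.imwrite("pics/s5.png",cv2.resize(f["image"][150:260,250:370],None,fx=5,fy=5,interpolation=cv2.INTER_CUBIC))
E
```

```text
clock: 10.18
tcp_pos: [0.5664, 0.0612, 0.2388]
orientation: [-1.124, 1.332, -1.332]
contact_force: [1.8, 6.7, 4.2]
grip_width: 0.0853
t 10.18 p [0.5664 0.0612 0.2388] turn-frame mm [-0.3 69.6] yaw -99.66 tilt [-0.001 -1.     0.   ] F tt 0.6 6.9 4.2 grip 0.0853 q [-0.66  0.59  0.58  1.97 -0.48  0.72  0.05]
goal [0.567 0.062 0.239] shift cm [-0.14 -0.02  0.03] twist -0.0
```

View pics/s5.png

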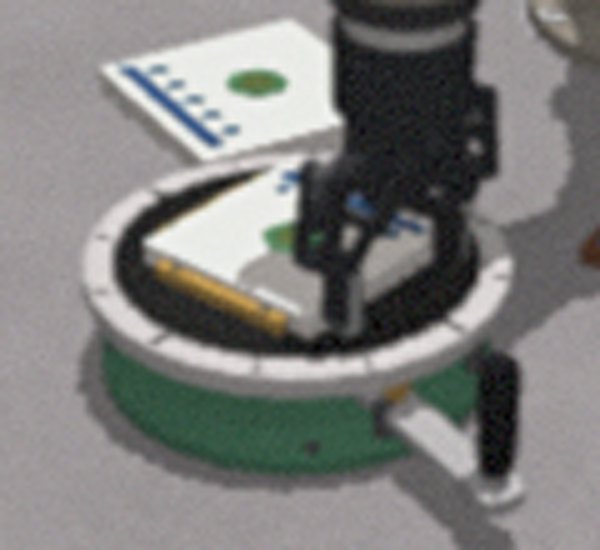

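```bash
python3 -m jog '[[[0.1,0,0],0,-1],[[0.2,0,0],0,-1],[[0.2,0,0],0,-1]]' ; python3 goal.py 0 71 239 -99.65
```

```text
clock: 10.6
tcp_pos: [0.5663, 0.0608, 0.2388]
orientation: [-1.123, 1.333, -1.33]
contact_force: [0.8, 11.1, 2.6]
grip_width: 0.0853
t 10.6 p [0.5663 0.0608 0.2388] turn-frame mm [-0.3 69.2] yaw -99.61 tilt [-0.003 -1.     0.   ] F tt -1.1 11.1 2.6 grip 0.0853 q [-0.65  0.59  0.58  1.97 -0.49  0.72  0.06]
goal [0.567 0.062 0.239] shift cm [-0.18 -0.02  0.03] twist 0.001
```

Stop reached (11 N). I'll back off, rise clear of the grip and measure the tile, while moving to above the lever grip.

```bash
python3 -m jog '[[[-1,0,0],0,-1],[[-3,0,0],0,-1],[[-4,-4,0],0,-1],[[-6,-8,0],0,-1],[[-9,-8,0],0,-1],[[-12,-8,0],0,-0.06],[[-12,-8,0],0,-0.06],[[-12,-8,0],0,-0.06]]' ; python3 goal.py 57 181 310 -99.65; python3 meas.py m5
```

```text
clock: 11.6
tcp_pos: [0.5858, 0.1764, 0.3183]
orientation: [-1.126, 1.333, -1.334]
contact_force: [0.7, -0.1, 0.2]
grip_width: 0.0451
t 11.6 p [0.5858 0.1764 0.3183] turn-frame mm [ -0.5 186.5] yaw -99.7 tilt [ 0.002 -1.    -0.   ] F tt 0.7 -0.0 0.2 grip 0.0451 q [-0.88  0.54  0.66  1.82 -0.41  0.91 -0.2 ]
goal [0.642 0.161 0.31 ] shift cm [0.54 0.83 5.75] twist -0.001
fence (64, ((544.249755859375, -71.02396392822266), (9.275247573852539, 92.3165054321289), 80.48835754394531))
fence (58, ((619.2952880859375, -18.704998016357422), (91.37918090820312, 9.244112968444824), 80.24837493896484))
tile (1376, ((554.734375, -7.394966125488281), (121.8896484375, 122.98241424560547), 80.34705352783203))
[[483.8999938964844, -57.20000076293945], [605.0999755859375, -77.80000305175781], [625.5999755859375, 42.400001525878906], [504.29998779296875, 63.0]]
red z60 [[429.5  13.6]]
black blob 106 [0, 561] [97, 629] [[390.7 205.7]]
black blob 114 [122, 0] [165, 219] [[658.9 165.7]]
```

View pics/m5.png

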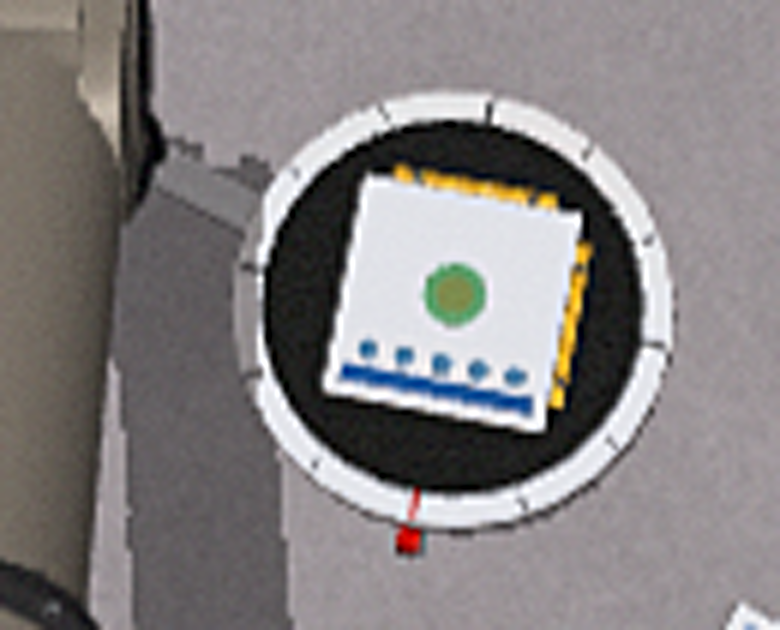

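Tile centre (554.7, -7.4) against axis (555, -7.5), with the same angle to within 0.1°; both gaps are closed and the red mark is still at the pointer. Now the lever.

```bash
python3 -m jog '[[[0.2,0,2],0,-0.06],[[0.5,0,4],0,-0.06],[[0.5,0,5.7],0,-0.06],[[0.5,0,5.7],0,-0.06]]' ; python3 goal.py 57.1 181.2 237 -99.65
python3 - <<'E'
from h import *
f=grab_frame("wrist"); cv2.imwrite("pics/w6.png",f["image"]); f=grab_frame("scene"); cv2.imwrite("pics/s6.png",cv2.resize(f["image"][110:280,270:420],None,fx=3.5,fy=3.5,interpolation=cv2.INTER_CUBIC))
E
```

```text
clock: 12.15
tcp_pos: [0.642, 0.1605, 0.3186]
orientation: [-1.123, 1.334, -1.336]
contact_force: [0.1, 0.8, -0.0]
grip_width: 0.0453
t 12.15 p [0.642  0.1605 0.3186] turn-frame mm [ 57.6 180.2] yaw -99.85 tilt [ 0.001 -1.     0.001] F tt -0.1 0.8 -0.0 grip 0.0453 q [-0.78  0.62  0.65  1.7  -0.44  0.97 -0.15]
goal [0.642 0.162 0.237] shift cm [-0.11  8.16 -0.06] twist -0.004
```

View pics/w6.png

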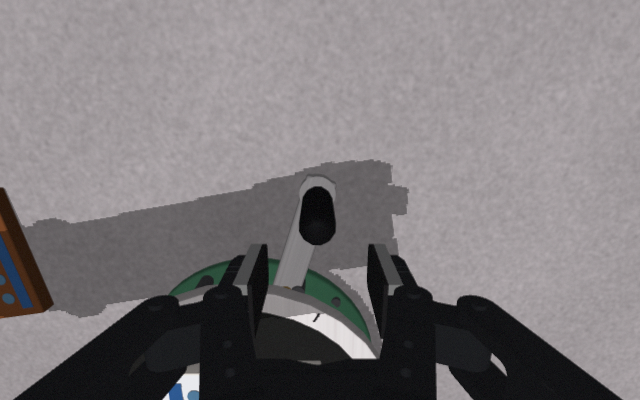

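View pics/s6.png

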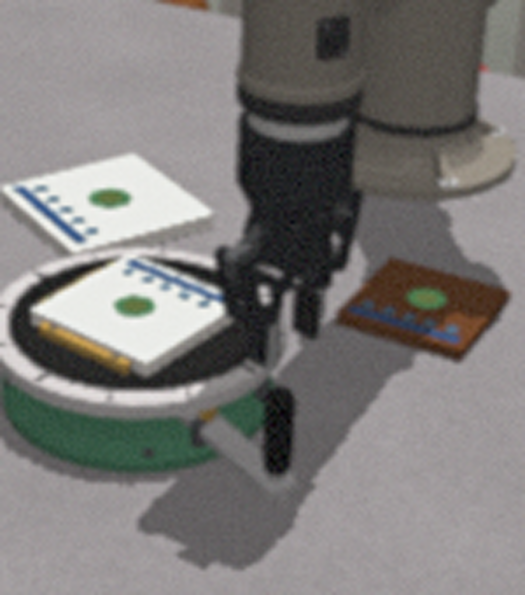

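Run:
```python
from goal import *
f=grab_frame("wrist")
for v,z in [(229,.115),(198,.115),(198,.045),(229,.045)]:
    d=onz(f,317,v,z)[:2]-C; print(v,z,(d@XH).round(4),(d@YH).round(4))
print(f["origin"],proj(f,np.r_[C+.0571*XH+.1812*YH,.115]),proj(f,np.r_[C+.0571*XH+.1812*YH,.045]))
```

```text
229 0.115 0.0555 0.1839
198 0.115 0.0555 0.2015
198 0.045 0.0553 0.1802
229 0.045 0.0552 0.1554
[0.65279055 0.23342215 0.28714365] (np.float64(320.0109986039535), np.float64(233.6086191549332)) (np.float64(319.41377569064696), np.float64(196.69267108492605))
```

Wrist and top views agree on the grip: turntable-frame about (56, 182). Descend around it.

```bash
python3 -m jog '[[[-0.1,3,-0.1],0,-0.06],[[-0.1,5.5,-0.1],0,-0.06],[[-0.1,7.5,-0.1],0,-0.06],[[-0.1,8.1,-0.1],0,-0.06],[[-0.1,8.1,-0.1],0,-0.06]]' ; python3 goal.py
python3 - <<'E'
from h import *
f=grab_frame("wrist"); cv2.imwrite("pics/w7.png",f["image"])
E
python3 - <<'E'
# arc plan: tool centre shift so that grip angle (tt) goes 72.5->107.5
import numpy as np
for a in (72.5,75,80,85,90,95,100,105,107.5):
    t=np.radians(a); print(a,(190*np.cos(t)).round(1),(190*np.sin(t)).round(1))
E
```

```text
clock: 12.92
tcp_pos: [0.6406, 0.1635, 0.2378]
orientation: [-1.125, 1.333, -1.333]
contact_force: [0.1, 0.1, -0.4]
grip_width: 0.0454
t 12.93 p [0.6406 0.1635 0.2378] turn-frame mm [ 55.7 182.9] yaw -99.69 tilt [ 0. -1. -0.] F tt 0.1 0.1 -0.4 grip 0.0454 q [-0.74  0.71  0.58  1.74 -0.5   0.84 -0.1 ]
72.5 57.1 181.2
75 49.2 183.5
80 33.0 187.1
85 16.6 189.3
90 0.0 190.0
95 -16.6 189.3
100 -33.0 187.1
105 -49.2 183.5
107.5 -57.1 181.2
```

View pics/w7.png

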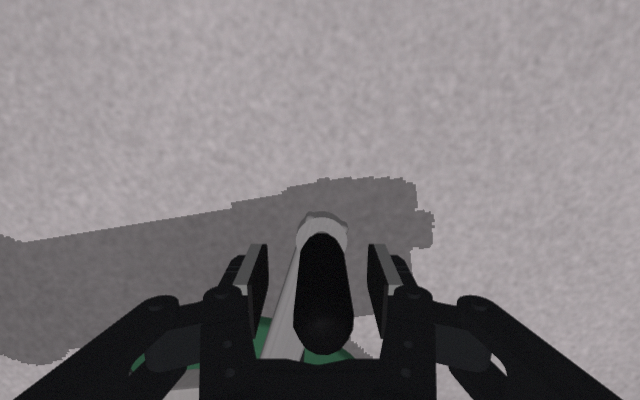

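The grip (325,290) stands between the pads. First stroke, in two calls.

```bash
python3 -m jog '[[[0,0,-1],0,-0.06],[[-0.1,0,-2],0,-0.06],[[-0.3,0,-3],0,-0.06],[[-0.4,0,-4],0,-0.06],[[-0.5,0,-5],0,-0.06],[[-0.6,0,-6],0,-0.06],[[-0.6,0,-7],0,-0.06],[[-0.6,0,-7],0,-0.06]]' ; python3 goal.py -69 182 238 -99.65
```

```text
clock: 13.98
tcp_pos: [0.573, 0.1828, 0.2388]
orientation: [-1.121, 1.329, -1.331]
contact_force: [6.2, 2.6, 0.6]
grip_width: 0.0453
t 13.97 p [0.573  0.1828 0.2388] turn-frame mm [-14.2 190.7] yaw -99.58 tilt [-0.003 -1.     0.004] F tt 5.7 3.6 0.6 grip 0.0453 q [-0.84  0.63  0.59  1.9  -0.5   0.76 -0.14]
goal [0.517 0.183 0.238] shift cm [ 0.86  0.06 -5.48] twist 0.001
```

```bash
python3 -m jog '[[[0.1,0,-1],0,-0.06],[[0.2,0,-2],0,-0.06],[[0.4,0,-3],0,-0.06],[[0.6,0,-4],0,-0.06],[[0.8,0,-5],0,-0.06],[[0.8,0,-5.5],0,-0.06],[[0.8,0,-5.5],0,-0.06]]' ; python3 goal.py -69 182 238 -99.65
```

```text
clock: 14.85
tcp_pos: [0.518, 0.1828, 0.239]
orientation: [-1.12, 1.329, -1.334]
contact_force: [4.7, -0.0, 1.6]
grip_width: 0.0455
t 14.85 p [0.518  0.1828 0.239 ] turn-frame mm [-68.4 181.4] yaw -99.68 tilt [-0.002 -1.     0.005] F tt 4.6 0.8 1.6 grip 0.0455 q [-0.91  0.56  0.6   2.02 -0.49  0.69 -0.17]
goal [0.517 0.183 0.238] shift cm [-0.06  0.1  -0.06] twist -0.0
```

```bash
python3 -m jog '[[[0,0,-0.2],0,-0.06],[[0,0,-0.4],0,-0.06],[[0,0,-0.4],0,-0.06]]' ; python3 goal.py; python3 meas.py m8
```

```text
clock: 15.22
tcp_pos: [0.5157, 0.1829, 0.2391]
orientation: [-1.116, 1.326, -1.337]
contact_force: [13.5, -1.7, -5.2]
grip_width: 0.0453
t 15.22 p [0.5157 0.1829 0.2391] turn-frame mm [-70.7 181.1] yaw -99.73 tilt [-0.002 -1.     0.009] F tt 13.6 0.6 -5.2 grip 0.0453 q [-0.92  0.56  0.6   2.03 -0.49  0.69 -0.17]
fence (59, ((576.8773193359375, -68.23089599609375), (93.69279479980469, 8.513675689697266), 19.897239685058594))
fence (58, ((616.4473876953125, 15.408039093017578), (8.967636108398438, 91.86776733398438), 19.730314254760742))
tile (1375, ((555.0350341796875, -7.244758605957031), (123.41455078125, 122.57320404052734), 19.783344268798828))
[[476.20001220703125, 29.5], [517.7000122070312, -85.80000305175781], [633.7999877929688, -44.0], [592.4000244140625, 71.30000305175781]]
red z60 [[429.9  13.8]]
black blob 38 [57, 406] [105, 629] [[434.  188.1]]
black blob 95 [113, 164] [148, 410] [[556.8 166.9]]
```

View pics/m8.png

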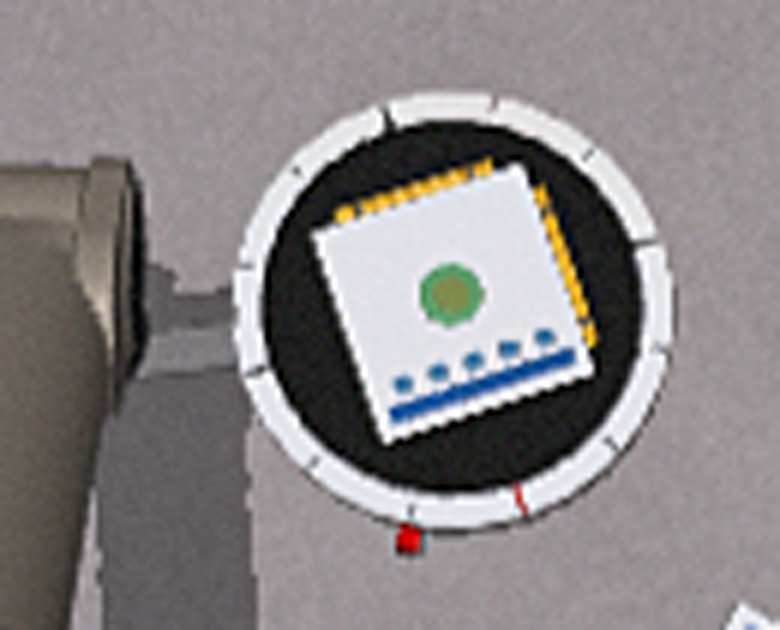

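The fences and tile now read 19.8°, so the platter is +29.5° on, and the tile is still centred. The force jump to 13.6 N marks the far stop. Let the lever back.

```bash
python3 -m jog '[[[-0.2,0,1.4],0,-0.06],[[-0.5,0,2.8],0,-0.06],[[-0.7,0,4.2],0,-0.06],[[-0.8,0,5.6],0,-0.06],[[-0.8,0,7],0,-0.06],[[-0.7,0,8.4],0,-0.06],[[-0.5,0,9.8],0,-0.06],[[-0.3,0,11.2],0,-0.06],[[-0.1,0,12.6],0,-0.06],[[-0.1,0,12.6],0,-0.06]]' ; python3 goal.py; python3 meas.py m9;  python3 - <<'E'
from h import *
f=grab_frame("wrist"); cv2.imwrite("pics/w9.png",f["image"])
E
```

```text
clock: 16.52
tcp_pos: [0.6383, 0.1625, 0.2376]
orientation: [-1.124, 1.333, -1.333]
contact_force: [0.2, 0.2, 0.8]
grip_width: 0.0452
t 16.52 p [0.6383 0.1625 0.2376] turn-frame mm [ 53.6 181.6] yaw -99.73 tilt [ 0. -1.  0.] F tt 0.2 0.3 0.8 grip 0.0452 q [-0.74  0.71  0.58  1.75 -0.5   0.83 -0.1 ]
fence (59, ((576.9041137695312, -68.30523681640625), (93.69615936279297, 8.720595359802246), 19.861045837402344))
fence (59, ((616.38427734375, 15.384952545166016), (8.945887565612793, 91.87434387207031), 19.80859375))
tile (1375, ((555.0546264648438, -7.299285888671875), (123.41455078125, 122.45730590820312), 19.783344268798828))
[[476.29998779296875, 29.399999618530273], [517.7000122070312, -85.80000305175781], [633.7999877929688, -44.0], [592.4000244140625, 71.19999694824219]]
red z60 [[430.   13.7]]
black blob 118 [125, 0] [199, 238] [[664.1 148.7]]
```

View pics/w9.png

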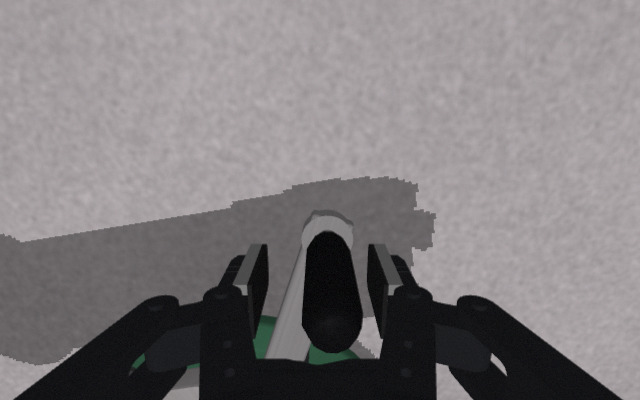

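The grip stands free between the pads at (332,290) and the platter is held at 19.8°. Second stroke.

```bash
python3 -m jog '[[[-0.1,0,-1],0,-0.06],[[-0.3,0,-2],0,-0.06],[[-0.4,0,-3],0,-0.06],[[-0.6,0,-4],0,-0.06],[[-0.7,0,-5],0,-0.06],[[-0.8,0,-6],0,-0.06],[[-0.8,0,-7],0,-0.06],[[-0.8,0,-7],0,-0.06]]' ; python3 goal.py -70 181 238 -99.65
```

```text
clock: 17.62
tcp_pos: [0.5698, 0.1845, 0.2386]
orientation: [-1.121, 1.33, -1.331]
contact_force: [5.6, 2.2, 0.2]
grip_width: 0.0453
t 17.62 p [0.5698 0.1845 0.2386] turn-frame mm [-17.6 191.7] yaw -99.56 tilt [-0.003 -1.     0.003] F tt 5.2 3.2 0.2 grip 0.0453 q [-0.85  0.63  0.59  1.9  -0.5   0.76 -0.14]
goal [0.516 0.183 0.238] shift cm [ 1.07  0.04 -5.24] twist 0.002
```

```bash
python3 -m jog '[[[0.1,0,-1],0,-0.06],[[0.2,0,-2],0,-0.06],[[0.4,0,-3],0,-0.06],[[0.6,0,-4],0,-0.06],[[0.8,0,-5],0,-0.06],[[0.8,0,-5.5],0,-0.06],[[0.8,0,-5.7],0,-0.06],[[0.8,0,-5.7],0,-0.06]]' ; python3 goal.py -71 182 238 -99.65; python3 meas.py
```

```text
clock: 18.62
tcp_pos: [0.5152, 0.1846, 0.2391]
orientation: [-1.115, 1.325, -1.337]
contact_force: [17.4, -0.7, -9.6]
grip_width: 0.0452
t 18.62 p [0.5152 0.1846 0.2391] turn-frame mm [-71.5 182.7] yaw -99.69 tilt [-0.003 -1.     0.011] F tt 17.3 2.2 -9.6 grip 0.0452 q [-0.92  0.56  0.6   2.03 -0.49  0.68 -0.17]
goal [0.516 0.184 0.238] shift cm [0.07 0.11 0.04] twist -0.001
fence (60, ((596.7811889648438, 42.47090530395508), (8.442811965942383, 91.79624938964844), 50.3274040222168))
fence (56, ((604.8513793945312, -49.26505661010742), (92.53754425048828, 8.242647171020508), 50.147743225097656))
tile (1365, ((555.8112182617188, -7.57208251953125), (122.45184326171875, 124.3945541381836), 50.0533561706543))
[[468.79998779296875, -14.600000381469727], [564.2000122070312, -94.4000015258789], [642.7999877929688, -0.6000000238418579], [547.4000244140625, 79.30000305175781]]
red z60 [[430.1  13.7]]
black blob 24 [56, 492] [81, 629] [[410.9 193. ]]
black blob 119 [82, 189] [145, 489] [[531.6 172.5]]
```

Platter at 50.2° (59.8° on) with 17 N at the stop. Return.

```bash
python3 -m jog '[[[-0.2,0,1.4],0,-0.06],[[-0.4,0,2.8],0,-0.06],[[-0.6,0,4.2],0,-0.06],[[-0.7,0,5.6],0,-0.06],[[-0.7,0,7],0,-0.06],[[-0.6,0,8.4],0,-0.06],[[-0.4,0,9.8],0,-0.06],[[-0.2,0,11.2],0,-0.06],[[0,0,12.6],0,-0.06],[[0,0,12.6],0,-0.06]]' ; python3 goal.py; python3 meas.py m10;  python3 - <<'E'
from h import *
f=grab_frame("wrist"); cv2.imwrite("pics/w10.png",f["image"])
E
```

```text
clock: 19.92
tcp_pos: [0.6372, 0.1627, 0.2376]
orientation: [-1.124, 1.333, -1.333]
contact_force: [-0.4, 0.7, 0.2]
grip_width: 0.0453
t 19.93 p [0.6372 0.1627 0.2376] turn-frame mm [ 52.5 181.6] yaw -99.73 tilt [ 0. -1.  0.] F tt -0.5 0.6 0.2 grip 0.0453 q [-0.74  0.71  0.58  1.75 -0.51  0.83 -0.1 ]
fence (60, ((596.8123168945312, 42.28205871582031), (8.546594619750977, 92.0809555053711), 49.93593215942383))
fence (56, ((604.7648315429688, -49.36878204345703), (92.26731872558594, 8.242647171020508), 50.14774703979492))
tile (1367, ((555.8321533203125, -7.5896148681640625), (122.45184326171875, 124.3399429321289), 50.0533561706543))
[[468.8999938964844, -14.600000381469727], [564.2000122070312, -94.4000015258789], [642.7999877929688, -0.6000000238418579], [547.5, 79.30000305175781]]
red z60 [[430.1  13.7]]
black blob 118 [125, 0] [198, 241] [[663.  148.9]]
```

View pics/w10.png

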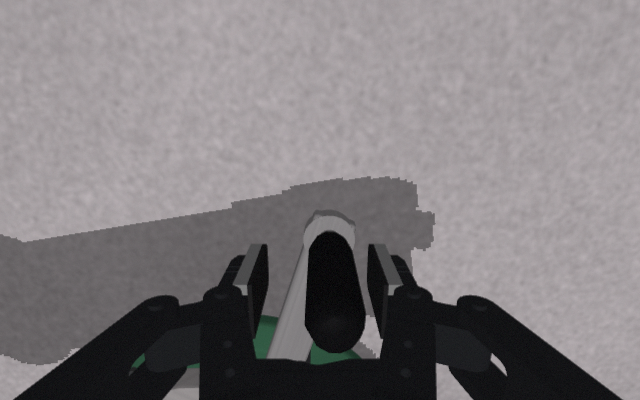

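Lever at rest again, with gaps on both sides of the grip (334,290). Third stroke.

```bash
python3 -m jog '[[[-0.1,0,-1],0,-0.06],[[-0.3,0,-2],0,-0.06],[[-0.4,0,-3],0,-0.06],[[-0.6,0,-4],0,-0.06],[[-0.7,0,-5],0,-0.06],[[-0.8,0,-6],0,-0.06],[[-0.8,0,-7],0,-0.06],[[-0.8,0,-7],0,-0.06]]' ; python3 goal.py -70 181 238 -99.65
```

```text
clock: 21.02
tcp_pos: [0.5687, 0.1846, 0.2386]
orientation: [-1.121, 1.33, -1.331]
contact_force: [4.2, 2.9, -0.3]
grip_width: 0.0455
t 21.02 p [0.5687 0.1846 0.2386] turn-frame mm [-18.7 191.7] yaw -99.56 tilt [-0.003 -1.     0.003] F tt 3.6 3.6 -0.3 grip 0.0455 q [-0.85  0.63  0.59  1.9  -0.5   0.75 -0.14]
goal [0.516 0.183 0.238] shift cm [ 1.06  0.04 -5.14] twist 0.002
```

```bash
python3 -m jog '[[[0.1,0,-1],0,-0.06],[[0.2,0,-2],0,-0.06],[[0.4,0,-3],0,-0.06],[[0.6,0,-4],0,-0.06],[[0.8,0,-5],0,-0.06],[[0.8,0,-5.4],0,-0.06],[[0.8,0,-5.6],0,-0.06],[[0.8,0,-5.6],0,-0.06]]' ; python3 goal.py -71 182 238 -99.65; python3 meas.py
```

```text
clock: 22.02
tcp_pos: [0.5152, 0.1848, 0.239]
orientation: [-1.115, 1.325, -1.337]
contact_force: [16.8, 0.7, -10.7]
grip_width: 0.0453
t 22.02 p [0.5152 0.1848 0.239 ] turn-frame mm [-71.5 182.9] yaw -99.68 tilt [-0.003 -1.     0.011] F tt 16.5 3.5 -10.7 grip 0.0453 q [-0.92  0.56  0.6   2.03 -0.49  0.68 -0.17]
goal [0.516 0.184 0.238] shift cm [0.09 0.1  0.05] twist -0.0
fence (66, ((565.7332763671875, 56.79265213012695), (9.332060813903809, 92.92684173583984), 79.84166717529297))
fence (57, ((619.3448486328125, -19.04051971435547), (91.15811920166016, 8.818943977355957), 79.93206024169922))
tile (1377, ((555.2081298828125, -6.677864074707031), (122.61412048339844, 123.78919219970703), 80.173828125))
[[483.79998779296875, -56.5], [605.7000122070312, -77.5999984741211], [626.7000122070312, 43.20000076293945], [504.70001220703125, 64.30000305175781]]
red z60 [[429.6  13.5]]
black blob 18 [51, 529] [75, 629] [[400.8 194.8]]
black blob 21 [71, 399] [101, 525] [[464.1 185.9]]
black blob 106 [95, 188] [145, 407] [[549.5 169.3]]
```

Third stroke is at the stop; platter ≈ +89.6°. Return, then lift straight off.

```bash
python3 -m jog '[[[-0.2,0,1.4],0,-0.06],[[-0.4,0,2.8],0,-0.06],[[-0.6,0,4.2],0,-0.06],[[-0.7,0,5.6],0,-0.06],[[-0.7,0,7],0,-0.06],[[-0.6,0,8.4],0,-0.06],[[-0.4,0,9.8],0,-0.06],[[-0.2,0,11.2],0,-0.06],[[0,0,12.8],0,-0.06],[[0,0,12.8],0,-0.06]]' ; python3 goal.py 57 181.2 330;  python3 -m jog '[[[0,0,0.1],0,-0.06],[[0,2,0.1],0,-0.06],[[0,-3,0.1],0,-0.06],[[0,-8,0.1],0,-0.06],[[0,-12,0.1],0,-0.06],[[0,-12,0.1],0,-0.06]]' >/dev/null 2>&1 <<<'' ; python3 goal.py
```

```text
clock: 23.32
tcp_pos: [0.6394, 0.1623, 0.2377]
orientation: [-1.124, 1.333, -1.334]
contact_force: [-0.0, 0.0, -0.6]
grip_width: 0.0454
t 23.32 p [0.6394 0.1623 0.2377] turn-frame mm [ 54.7 181.6] yaw -99.73 tilt [ 0. -1.  0.] F tt -0.0 0.0 -0.6 grip 0.0454 q [-0.74  0.71  0.58  1.75 -0.51  0.84 -0.09]
goal [0.642 0.162 0.33 ] shift cm [ 0.04 -9.23  0.23] twist -1.572
t 24.07 p [0.64   0.163  0.3599] turn-frame mm [ 55.3 182.4] yaw -99.65 tilt [-0.003 -1.     0.004] F tt 0.2 0.6 -0.2 grip 0.0453 q [-0.81  0.57  0.68  1.67 -0.41  1.04 -0.17]
```

A row I typed there dipped 2 cm before the lift (a slip on my part). I'll check that nothing was disturbed, after moving the arm well clear of the lever.

```bash
python3 -m jog '[[[-4,-2,-3],0,-0.06],[[-8,-2,-8],0,-0.06],[[-12,-2,-13],0,-0.06],[[-16,-2,-18],0,-0.06],[[-20,-2,-20],0,-0.06],[[-22,-2,-22],0,-0.06],[[-22,-2,-22],0,-0.06],[[-22,-2,-22],0,-0.06]]'; python3 goal.py; python3 meas.py m12;  python3 - <<'E'
from h import *
f=grab_frame("top"); cv2.imwrite("pics/t12.png",f["image"]); f=grab_frame("scene"); cv2.imwrite("pics/s12.png",f["image"])
E
```

```text
clock: 25.08
tcp_pos: [0.4597, 0.4156, 0.3765]
orientation: [-1.126, 1.333, -1.334]
contact_force: [-0.7, -0.3, 0.3]
grip_width: 0.0453
t 25.07 p [0.4597 0.4156 0.3765] turn-frame mm [-164.9  401.1] yaw -99.73 tilt [ 0.002 -1.    -0.001] F tt -0.7 -0.4 0.3 grip 0.0453 q [-1.33  0.49  0.69  1.76 -0.35  1.03 -0.69]
fence (66, ((565.677978515625, 56.76723861694336), (9.331151962280273, 93.03105163574219), 79.73405456542969))
fence (57, ((619.3220825195312, -19.03521728515625), (91.15741729736328, 8.930118560791016), 79.97526550292969))
tile (1375, ((554.9849243164062, -6.652168273925781), (122.55322265625, 123.25434875488281), 80.09356689453125))
[[483.70001220703125, -56.400001525878906], [605.2000122070312, -77.5999984741211], [626.2000122070312, 43.099998474121094], [504.79998779296875, 64.30000305175781]]
red z60 [[429.7  13.5]]
black blob 47 [122, 111] [165, 166] [[640.7 160.9]]
```

View pics/t12.png

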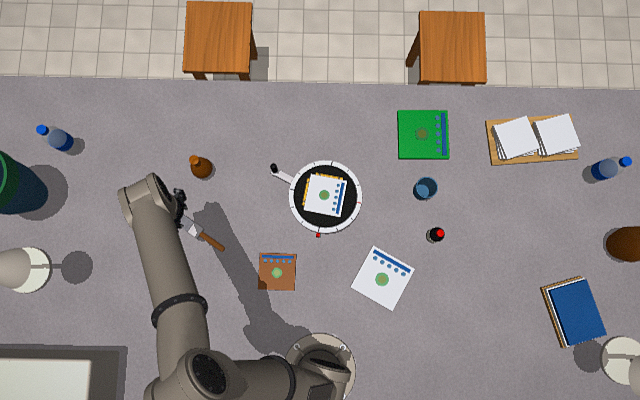

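View pics/s12.png

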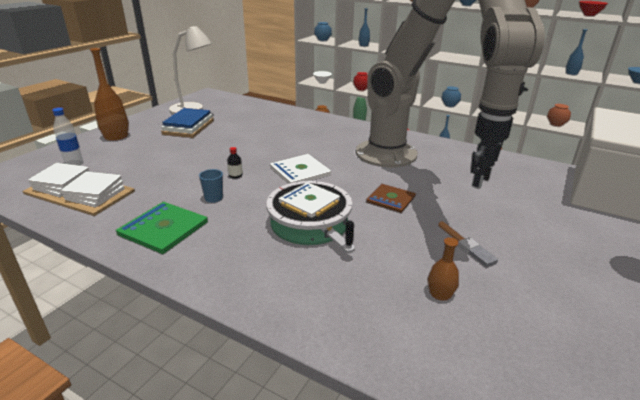

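View pics/m12.png

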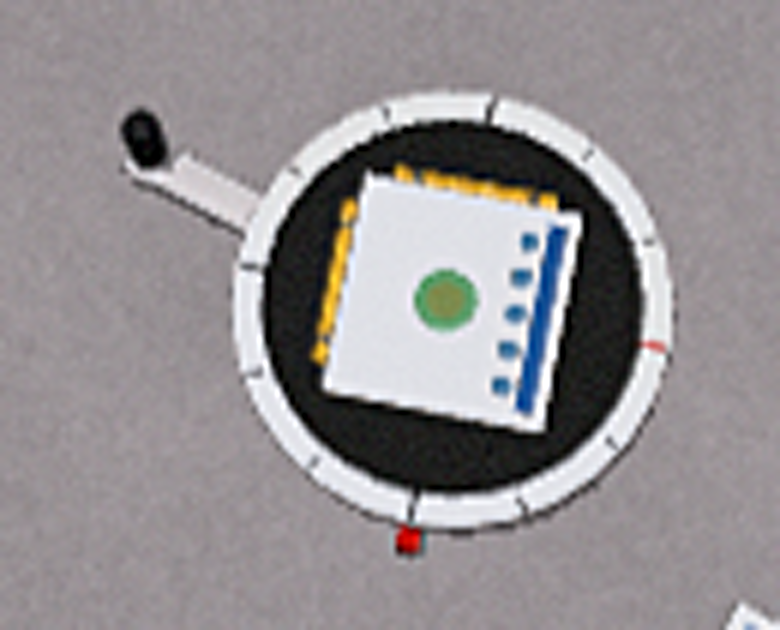

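A long mark is now at the pointer, and the red mark is 90° on at (652,346). The tile is against both fences, and the grip is back at (640.7, 160.9) as at the start. The bystanders are unchanged: bottle (438,235), cup (425,188), vase (200,166) and brush (210,235) in the top view.

```bash
python3 -c "
from bench import hand_in; print(hand_in())"
```

```text
the job is handed in; nothing more can be done
None
```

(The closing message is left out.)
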